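# Hold a carved drop ornament flush on a sloped fitting board

### The arm

A 7-joint arm with a two-finger parallel gripper is mounted at the origin on the work surface. World frame = base frame: x ahead of the robot, y to its left, z up, the work surface at z = 0. Lengths are in m, angles in rad, forces in N, time in s.
With the tool pointing down it reaches from about 0.425 to 0.875 m from the base axis. Payload 4.7 kg.
Tool frame: the origin (TCP) lies on the centre line of the jaws, within the pads' length; the fingertips stand ahead of it and the grasp point (between the pads) lies 8 mm behind it (ctrl.finger_overhang is the x of the fingertips in the tool frame, in m); x points along the fingers, z is the direction in which the jaws open and shut, and the axes are right-handed (so a half turn about x gives the same grasp; the last joint's range is limited). The gripper opens to 87 mm and grips with 3 to 60 N. Pads are 19 mm wide; open, the fingers measure 117 mm over their backs; the gripper's body (75 mm by 190 mm) begins 51 mm behind the grasp point.
Start: joints at [1.327, 0.321, -0.07, 1.45, 0.023, 1.371, -0.057], TCP at [0.166, -0.629, 0.234] pointing down, gripper open.
Joint ranges: [-2.86, 2.86], [-0.3, 2.09], [-1.38, 1.24], [0.06, 2.45], [-1.56, 4.7], [0.09, 2.05], [-2.69, 2.69]. Speed limits (rad/s): [2.57, 2.57, 3.14, 3.14, 3.14, 3.14, 3.14].

### API

Orientations are given as a rotation vector (axis times angle).
In Python, from bench import readout, viewer, job, nets, ctrl gives the robot as it stands.
- The arm moves only by the shell command python3 -m creep 'ROWS' [FORCE]. ROWS is JSON, a list of rows, each an object with "linear": the shift along the tool's x, y, z in m, a list of three; "twist": the turn, a rotation vector about the tool's x, y, z in degrees, a list of three; "fingers": the gripper's target within -1 to 1 (shut at 1, half-way at 0, fully open at -1). A call has 1 to 8 rows; each row is the pose to reach, as a shift and turn from the pose commanded when the call began, along the tool's axes at that moment; what a row does not reach only later rows make up. A row lasts 1/12 s, in which the tool goes at most 41.7 mm and 7.16 degrees, less where a joint would pass 70% of its speed; a pose out of reach is approached as far as the arm can. A call with a gripper value outside its range is refused whole. The fingers move at their own pace and stop on an object; FORCE is the grip in N (left out, the last holds). Time passes only in rows, so rows that repeat a pose let the fingers close. It gives the time, the measured TCP pose, the force and the opening at its end, in the units of the state.
- readout.get_state(): the state, without advancing time (a new reading comes with each control period).
- viewer.get_image(name): name is "side" or "top" or "wrist"; returns (picture, depth): 400x640x3 uint8, red, green, blue; 400x640 float32, m along the optical axis (not along the pixel's ray), 0 where there is no reading.
- viewer.camera_params(name): a dict with "K" (3x3 intrinsics, pixels), "cam_to_world" (4x4, takes a point from camera to world coordinates). Camera axes: x right, y down, z forward; pixel columns grow to the right and rows downward; lengths in m; the calibration is good to about 2 mm. A picture is of the moment at which its call begins: read the wrist's pose just before it. camera_params takes no time and is no camera call; for the wrist camera it gives the pose at the moment of the call.
- job.close_job(): hands the job in, once; it reports no verdict.
Trained networks look in the newest picture that a camera, given by its name, has taken for a name from the list of things; names that differ only in an ending like _2 or _b are one class to them, and where a whole thing is asked for, a point or a joint stands for the part that bears it (a point fixed in the world has none). Each returns a list of dicts, best first, with "conf" (0 to 1); they miss things now and then, are a little off and sometimes report something else, mostly with a low value. They report only what shows in the picture. A call takes as long as a camera call. They do not tell look-alikes from the thing itself.
- nets.boxes_of(camera, label): "centre" ([x, y, z] in m, in world coordinates, good to about 4 mm: the middle of the surface that is visible of it).
- nets.place_of(camera, label): "centre" ([x, y, z] in m, in world coordinates, good to about 4 mm: a listed point, or the origin of a listed thing).
The state is a dict: "time": time; "joint_positions": joint angles; "qd": joint speeds; "joint_torque": joint torques, N m; "position": TCP position; "tool_rot": TCP orientation; "ft_force": force on the tool from outside, world axes, zero at the start; "torque": the same for the moment, N m; "grip_width": opening from 0.0 (shut) to 1.0 (fully open).
Only numpy, scipy, OpenCV 4.12 (cv2) and the standard library are available. Lean on these libraries where they do the work, as an engineer would, in place of code of your own. Each camera call takes 0.05 s, during which the arm holds its last target.

### The job

Dry-fit the carved drop ornament: pick it up by its raised spine, lift it clear of the bench, tilt it to the slope of the fitting stand's sprung board, and set it flush in the middle of the board with its pointed end straight uphill. Press the board down with it until the board's face is level with the tops of the two side rails, and finish while still gripping it and holding it there; only the ornament may press on the stand. Leave the other things on the bench where they are.

Things in the scene. Friction and masses are not known exactly. Their poses are not given: they have to be found in the camera images.
- ornament: The drop ornament: a loose pale wooden carving of 0.11 to 0.18 kg, a flat plate 112 mm long (x), 56 mm wide (y), 10 mm thick, rounded at one end and pointed at the other, with a plain raised spine on top. Body origin: on the flat underside, below the middle of the spine. x points along the spine to the pointed end, z up out of the top.
- ornament_grip (a point): Where to hold the ornament: on the middle of its spine, 30 mm above the flat underside. The spine is 50 mm long (x), 20 mm wide (y) and stands from 10 mm (plate's top) to 44 mm above the underside. Axes as the ornament's.
- ornament_tip (a point): The pointed end of the ornament, 55 mm ahead (+x) of its origin and 5 mm above the underside. Axes as the ornament's.
- stand: The fitting stand, screwed to the bench: a dark steel base 220 x 190 x 18 mm, carrying a tilted aluminium cradle with a plywood board. Origin: centre of the base's underside; its x points to the high side of the slope, z up. The cradle's tilt is locked, at 11 to 26 degrees from level (it differs each time); the low edge of the slope is on the robot's side.
- face (a point): Centre of the top face of the sprung plywood board (150 mm uphill by 120 mm across) on the stand. x points straight uphill along the board, y across it, z out of the face. It moves with the board. An aluminium rail 10 mm wide runs up each side of the board, 5 mm from its edge; with the board at rest the rail tops lie 6 mm below the board's face.
- board (a joint): How far the board is pressed in square to its face, in m: 0 at rest, 0.006 when its face is level with the rail tops, 0.012 at the end of its travel. It starts to give at about 4 to 5 N and takes 1.5 N more for each mm, about 13 N at the rails' level; it springs back.
- rosette: Bystander, leave alone: round pale wooden carving 72 mm across with a boss, 24 mm high; not the one to use. Origin at its underside.
- tablet: Bystander, leave alone: oblong pale wooden carving 85 x 55 mm with a raised cross, 22 mm high; not the one to use. Origin at its underside.
- mallet: Bystander, leave alone: dark round wooden mallet standing on its head, 86 mm across, 200 mm tall. Origin at its underside.
- glue: Bystander, leave alone: white bottle, 52 mm across, 130 mm tall. Origin at its underside.
- chisel: Bystander, leave alone: wood-handled chisel 225 mm long lying flat, origin at the front end of its handle. Origin at its underside.
- cup: Bystander, leave alone: terracotta cup, 76 mm across, 95 mm tall. Origin at its underside.
- offcut: Bystander, leave alone: loose wood block 90 x 45 x 30 mm. Origin at its underside.
Mind the look-alikes: they are no part of the job. Leave any black, pink or turquoise look-alike of the ornament alone.

How it is judged:
By the outcome, as a careful person would: the job done as asked, in the order asked, and still so for the second after the job is handed in, while the arm keeps its last pose, push and grip.
It also fails if it takes over 45 s, if anything falls off the work surface, if the arm or the gripper's body presses on something with over 40 N, if the wrist force passes 120 N, or if a joint passes its speed limit or range.

## Working session

There is one attempt and no reset: what is moved stays moved. The work goes in short steps, Python scripts to look and compute and a shell command to move; the robot and the scene stay as the last step left them, time stands still between calls to the robot, and variables do not carry over. Pictures are saved under pics/ and viewed, and the job is handed in when it is done.

```bash
ls; mkdir -p pics; cat > h.py <<'E'
import numpy as np,cv2
from bench import readout,viewer,job,nets,ctrl
from scipy.spatial.transform import Rotation as R
def snap(c,fn):
    im,d=viewer.get_image(c); cv2.imwrite('pics/'+fn,im[:,:,::-1]); np.save('pics/'+fn+'.npy',d); return im,d
def pts(c,d,cp=None):
    cp=cp or viewer.camera_params(c);K=np.array(cp['K']);T=np.array(cp['cam_to_world'])
    v,u=np.mgrid[:d.shape[0],:d.shape[1]]
    P=np.stack([(u-K[0,2])/K[0,0]*d,(v-K[1,2])/K[1,1]*d,d],-1)
    return P@T[:3,:3].T+T[:3,3]
def proj(c,p):
    cp=viewer.camera_params(c);T=np.linalg.inv(np.array(cp['cam_to_world']));q=T[:3,:3]@np.array(p)+T[:3,3];q=np.array(cp['K'])@q
    return (q[:2]/q[2]).round(0)
E
python3 - <<'E'
from h import *
np.set_printoptions(precision=4,suppress=True)
for c in ['top','side']:
    snap(c,c+'0.png')
    print(c,np.array(viewer.camera_params(c)['cam_to_world']))
    for l in ['ornament','ornament_tip','ornament_grip','face','stand']:
        for r in nets.place_of(c,l)[:4]: print(l,np.round(r['centre'],4),round(r['conf'],2),proj(c,r['centre']))
s=readout.get_state();print(s,ctrl.finger_overhang)
E
```

```text
pics
top [[ 0.01   -0.9917  0.1278  0.4154]
 [-0.9998 -0.0076  0.0196  0.1079]
 [-0.0184 -0.128  -0.9916  1.171 ]
 [ 0.      0.      0.      1.    ]]
ornament [ 0.3534  0.1033 -0.0039] 0.98 [333. 285.]
ornament [ 0.6541  0.0084 -0.001 ] 0.71 [371. 164.]
ornament [ 0.3994 -0.0386  0.0014] 0.65 [391. 267.]
ornament [0.6159 0.1346 0.0014] 0.57 [321. 178.]
ornament_tip [0.3015 0.1158 0.0019] 0.76 [327. 307.]
ornament_tip [0.362  0.2205 0.006 ] 0.65 [284. 281.]
ornament_tip [0.6638 0.1105 0.0067] 0.62 [331. 159.]
ornament_tip [ 0.7024 -0.0105  0.0077] 0.62 [379. 144.]
ornament_grip [0.6528 0.008  0.0303] 0.94 [373. 162.]
ornament_grip [0.3528 0.1057 0.0298] 0.93 [332. 286.]
ornament_grip [0.3409 0.2719 0.0263] 0.77 [262. 290.]
ornament_grip [0.6166 0.1393 0.0334] 0.67 [319. 176.]
face [ 0.5863 -0.2709  0.0933] 0.73 [498. 186.]
stand [ 0.6024 -0.2738 -0.0046] 0.61 [485. 185.]
side [[ 0.926  -0.2847  0.2479  0.2647]
 [-0.3774 -0.7141  0.5896 -0.5567]
 [ 0.0091 -0.6395 -0.7687  0.939 ]
 [ 0.      0.      0.      1.    ]]
ornament [0.6167 0.1405 0.0015] 0.97 [331. 201.]
ornament [0.6549 0.007
[... 305 characters left out ...]
ip [0.6508 0.0046 0.0279] 0.6 [362. 226.]
face [ 0.5828 -0.2704  0.0945] 0.82 [394. 311.]
face [ 0.5977 -0.2718  0.0038] 0.2 [394. 326.]
stand [ 0.5977 -0.2708  0.0024] 0.91 [393. 326.]
{'time': 0.6, 'joint_positions': array([ 1.3271,  0.321 , -0.0701,  1.4505,  0.0226,  1.3708, -0.0569]), 'qd': array([ 0.0005,  0.0002, -0.0001,  0.0011, -0.0011,  0.002 , -0.0018]), 'joint_torque': array([ -0.0003, -49.0797,  -0.403 , -31.2613,  -0.0636,   0.0338,
         0.    ]), 'position': array([ 0.1657, -0.6286,  0.2336]), 'tool_rot': array([ 1.0172,  1.3201, -1.0174]), 'ft_force': array([-0.217 ,  0.3189, -0.1745]), 'torque': array([-0.0301, -0.0264, -0.0605]), 'grip_width': 1.0001601063526309} 0.011
```

View pics/top0.png

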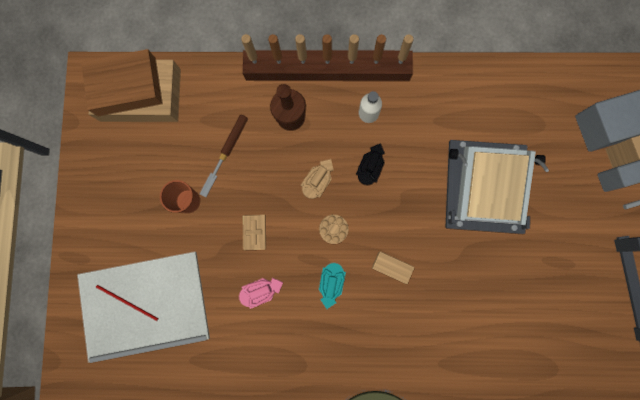

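View pics/side0.png

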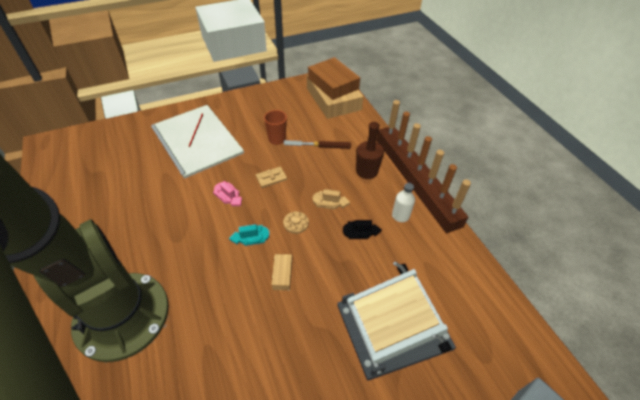

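```bash
python3 - <<'E'
import cv2
a=cv2.imread('pics/top0.png')[110:330,240:420];cv2.imwrite('pics/c0.png',cv2.resize(a,None,fx=2.7,fy=2.7,interpolation=cv2.INTER_CUBIC))
E
```

```text
(no output)
```

View pics/c0.png

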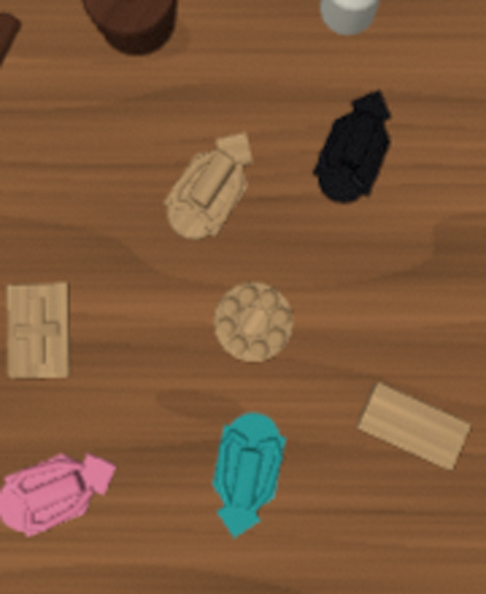

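The top view shows four drop-shaped candidates: pale (318,179), black (371,164), turquoise (332,285) and pink (260,292). Only the pale one fits, since it is the pale wooden carving with a plain spine and its point toward (330,164). The other three are the coloured look-alikes. Next I measure the board and the ornament.

```bash
python3 - <<'E'
from h import *
np.set_printoptions(precision=4,suppress=True)
for c in ['top','side']:
    im=cv2.imread(f'pics/{c}0.png');d=np.load(f'pics/{c}0.png.npy');P=pts(c,d)
    for it in range(1):
        m=(abs(P[...,0]-.585)<.055)&(abs(P[...,1]+.272)<.045)&(P[...,2]>.03)
    q=P[m];
    for i in range(4):
        cc=q.mean(0);n=np.linalg.svd(q-cc)[2][2];n*=np.sign(n[2]);r=(q-cc)@n;q=q[abs(r)<max(.003,2*r.std())]
    print(c,len(q),r.std(),cc,n,'tilt',np.degrees(np.arccos(n[2])),'uphill yaw',np.degrees(np.arctan2(-n[1],-n[0])))
    # pale board mask: color
    hsv=cv2.cvtColor(im,cv2.COLOR_BGR2HSV)
    m2=(abs(P[...,0]-.59)<.1)&(abs(P[...,1]+.272)<.08)&(hsv[...,1]>60)&(hsv[...,2]>120)&(abs((P-cc)@n)<.012)
    m2=cv2.morphologyEx(m2.astype(np.uint8),cv2.MORPH_OPEN,np.ones((5,5)))
    k,l,st,ce=cv2.connectedComponentsWithStats(m2);j=1+np.argmax(st[1:,4])
    v,u=np.where(l==j)
    cp=viewer.camera_params(c);K=cp['K'];T=np.array(cp['cam_to_world'])
    rays=np.stack([(u-K[0][2])/K[0][0],(v-K[1][2])/K[1][1],np.ones(len(u))],-1)@T[:3,:3].T
    t=((cc-T[:3,3])@n)/(rays@n);Q=T[:3,3]+rays*t[:,None]
    xx=np.array([-n[0],-n[1],0]);xx-=n*(xx@n);xx/=np.linalg.norm(xx);yy=np.cross(n,xx)
    ab=np.stack([(Q-cc)@xx,(Q-cc)@yy],-1).astype(np.float32)*1000
    rect=cv2.minAreaRect(ab);print(rect,st[j]); ctr=cc+(xx*rect[0][0]+yy*rect[0][1])/1000;print('face',ctr)
    # ornament spine top
    m=(abs(P[...,0]-.616)<.06)&(abs(P[...,1]-.139)<.045)
    for lo,hi in [(.004,.025),(.034,.06)]:
        s=P[m&(P[...,2]>lo)&(P[...,2]<hi)]; 
        if len(s)>5:
            rr=cv2.minAreaRect((s[:,:2]*1000).astype(np.float32));w=np.linalg.svd(s[:,:2]-s[:,:2].mean(0))[2][0]
            print(lo,len(s),s.mean(0),rr,np.degrees(np.arctan2(w[1],w[0])))
E
```

```text
top 1764 0.0015672476695621704 [ 0.586  -0.2724  0.0949] [-0.2816  0.0156  0.9594] tilt 16.382185029620345 uphill yaw -3.1772676619244455
((-1.0497817993164062, 3.0331878662109375), (122.21429443359375, 148.8409881591797), 89.50690460205078) [ 468  152   61   68 3491]
face [ 0.5851 -0.2693  0.0946]
0.004 695 [0.6099 0.1422 0.0117] ((615.4920654296875, 139.22177124023438), (118.62645721435547, 89.247314453125), 0.4841096103191376) 152.9178687265268
0.034 171 [0.615  0.14   0.0445] ((615.7875366210938, 139.7773895263672), (19.96947479248047, 49.69878387451172), 58.546913146972656) 147.84246673127635
side 1989 0.0013759347839085805 [ 0.5848 -0.273   0.0935] [-0.2826  0.0165  0.9591] tilt 16.444362531197577 uphill yaw -3.3391823793453645
((-1.2403488159179688, 0.9195404052734375), (121.26808166503906, 147.0767059326172), 89.6581039428711) [ 356  277   82   73 3619]
face [ 0.5836 -0.272   0.0932]
0.004 347 [0.6041 0.1349 0.0109] ((609.08984375, 136.1116485595703), (56.22238540649414, 108.88866424560547), 50.67433166503906) -33.77609127812281
0.034 111 [0.6124 0.1365 0.0414] ((613.63623046875, 138.6790771484375), (24.085161209106445, 49.03831100463867), 58.447811126708984) -30.849437956385504
```

The depth plane fits give a board tilt of about 16.4°, with uphill at a yaw of about −3.3°. The spine centre is at about (0.615, 0.139) with the tip at a yaw of about −31.8°. Next I work out the moves.

```bash
cat >> h.py <<'E'
np.set_printoptions(precision=4,suppress=True)
def frame(x,z):
    x=np.array(x,float);x/=np.linalg.norm(x);z=np.array(z,float);z-=x*(z@x);z/=np.linalg.norm(z)
    return np.stack([x,np.cross(z,x),z],1)
def delta(p,Rt,cur=None):
    s=readout.get_state();p0,R0=(s['position'],R.from_rotvec(s['tool_rot']).as_matrix()) if cur is None else cur
    print('t',s['time'],'pos',p0,'q',s['joint_positions'])
    print('linear mm',R0.T@(np.array(p)-p0)*1000,'twist deg',np.degrees(R.from_matrix(R0.T@Rt).as_rotvec()))
def spineR(yaw,sgn): 
    a=np.radians(yaw+90);return frame([0,0,-1],sgn*np.array([np.cos(a),np.sin(a),0]))
E
python3 - <<'E'
from h import *
s=readout.get_state();print(R.from_rotvec(s['tool_rot']).as_matrix())
for sg in (1,-1): delta([.615,.139,.20],spineR(-31.7,sg))
E
```

```text
[[-0.      0.967   0.2549]
 [-0.0001  0.2549 -0.967 ]
 [-1.     -0.0001  0.0001]]
t 0.6 pos [ 0.1657 -0.6286  0.2336] q [ 1.3271  0.321  -0.0701  1.4505  0.0226  1.3708 -0.0569]
linear mm [  33.5098  630.1331 -627.6806] twist deg [-133.5328    0.0003    0.0101]
t 0.6 pos [ 0.1657 -0.6286  0.2336] q [ 1.3271  0.321  -0.0701  1.4505  0.0226  1.3708 -0.0569]
linear mm [  33.5098  630.1331 -627.6806] twist deg [46.4672  0.0082 -0.0002]
```

```bash
python3 -m creep '[{"linear":[-0.002,0.038,-0.02],"twist":[-6,0,0],"fingers":-1},{"linear":[-0.004,0.076,-0.039],"twist":[-12,0,0],"fingers":-1},{"linear":[-0.006,0.114,-0.059],"twist":[-18,0,0],"fingers":-1},{"linear":[-0.008,0.15,-0.078],"twist":[-24,0,0],"fingers":-1},{"linear":[-0.01,0.188,-0.098],"twist":[-30,0,0],"fingers":-1},{"linear":[-0.012,0.226,-0.118],"twist":[-36,0,0],"fingers":-1},{"linear":[-0.014,0.264,-0.137],"twist":[-42,0,0],"fingers":-1},{"linear":[-0.016,0.3,-0.155],"twist":[-48,0,0],"fingers":-1}]' 20
python3 - <<'E'
from h import *
delta([.615,.139,.20],spineR(-31.7,1))
E
```

```text
time: 1.27
position: [0.4139, -0.4038, 0.2499]
tool_rot: [0.368, 1.539, -0.369]
ft_force: [1.0, -1.0, 0.9]
grip_width: 1.0
t 1.2667 pos [ 0.4139 -0.4038  0.2499] q [ 1.0435  0.1796 -0.3595  1.6021  0.0647  1.3707  0.2063]
linear mm [ 49.4212 575.0062 -66.6999] twist deg [-85.2439   0.0059   0.0647]
```

```bash
python3 -m creep '[{"linear":[0,0.036,-0.004],"twist":[-5,0,0],"fingers":-1},{"linear":[0,0.072,-0.008],"twist":[-10,0,0],"fingers":-1},{"linear":[0,0.108,-0.012],"twist":[-16,0,0],"fingers":-1},{"linear":[0,0.144,-0.016],"twist":[-21,0,0],"fingers":-1},{"linear":[0,0.18,-0.02],"twist":[-26,0,0],"fingers":-1},{"linear":[0,0.216,-0.024],"twist":[-32,0,0],"fingers":-1},{"linear":[0.002,0.252,-0.028],"twist":[-37,0,0],"fingers":-1},{"linear":[0.004,0.288,-0.033],"twist":[-43,0,0],"fingers":-1}]' 20
python3 - <<'E'
from h import *
delta([.615,.139,.20],spineR(-31.7,1))
E
```

```text
time: 1.93
position: [0.5157, -0.1326, 0.2458]
tool_rot: [-0.22, 1.559, 0.218]
ft_force: [-0.7, 0.2, 1.0]
grip_width: 1.002
t 1.9333 pos [ 0.5157 -0.1326  0.2458] q [ 0.7913  0.101  -0.6265  1.707   0.0613  1.3519  0.4334]
linear mm [ 45.624  233.6768 170.3295] twist deg [-42.2895   0.0187   0.0809]
```

```bash
python3 -m creep '[{"linear":[0.005,0.029,0.021],"twist":[-5,0,0],"fingers":-1},{"linear":[0.01,0.058,0.042],"twist":[-10,0,0],"fingers":-1},{"linear":[0.015,0.087,0.064],"twist":[-16,0,0],"fingers":-1},{"linear":[0.02,0.117,0.085],"twist":[-21,0,0],"fingers":-1},{"linear":[0.025,0.146,0.106],"twist":[-26,0,0],"fingers":-1},{"linear":[0.03,0.175,0.128],"twist":[-32,0,0],"fingers":-1},{"linear":[0.038,0.205,0.15],"twist":[-37,0,0],"fingers":-1},{"linear":[0.046,0.234,0.17],"twist":[-42.3,0,0],"fingers":-1}]' 20
python3 - <<'E'
from h import *
delta([.615,.139,.024],spineR(-31.7,1))
cp=viewer.camera_params('wrist');im,d=snap('wrist','w1.png');P=pts('wrist',d,cp)
print(np.array(cp['cam_to_world']))
m=(abs(P[...,0]-.616)<.06)&(abs(P[...,1]-.139)<.05)
for lo,hi in [(.035,.06)]:
    s=P[m&(P[...,2]>lo)&(P[...,2]<hi)]; 
    if len(s)>5:
        rr=cv2.minAreaRect((s[:,:2]*1000).astype(np.float32));w=np.linalg.svd(s[:,:2]-s[:,:2].mean(0))[2][0]
        print(lo,len(s),s.mean(0),rr,np.degrees(np.arctan2(w[1],w[0])))
for l in ['ornament_tip','ornament_grip']:
    for r in nets.place_of('wrist',l)[:3]: print(l,np.round(r['centre'],4),round(r['conf'],2),proj('wrist',r['centre']))
E
```

```text
time: 2.6
position: [0.616, 0.1389, 0.1993]
tool_rot: [-0.793, 1.42, 0.792]
ft_force: [0.5, -0.8, 0.8]
grip_width: 0.999
t 2.6 pos [0.616  0.1389 0.1993] q [ 0.3809  0.4159 -0.8371  1.5252  0.3138  1.3392  0.5315]
linear mm [175.3178   1.0689  -0.5554] twist deg [-0.0141  0.0371  0.0548]
[[ 0.5257  0.8174  0.2355  0.5513]
 [ 0.8507 -0.5054 -0.1449  0.1766]
 [ 0.0006  0.2765 -0.961   0.3499]
 [ 0.      0.      0.      1.    ]]
0.035 989 [0.6149 0.1382 0.0428] ((616.135498046875, 137.6865692138672), (19.875473022460938, 49.384281158447266), 57.82620620727539) -32.714660634643764
ornament_tip [0.6627 0.1088 0.0045] 0.92 [318. 233.]
ornament_tip [0.775  0.2117 0.0023] 0.73 [441. 266.]
ornament_tip [ 0.7043 -0.012   0.0025] 0.7 [252. 307.]
ornament_grip [0.6106 0.1422 0.0261] 0.7 [323. 182.]
ornament_grip [0.6629 0.1071 0.0055] 0.47 [320. 232.]
```

View pics/w1.png

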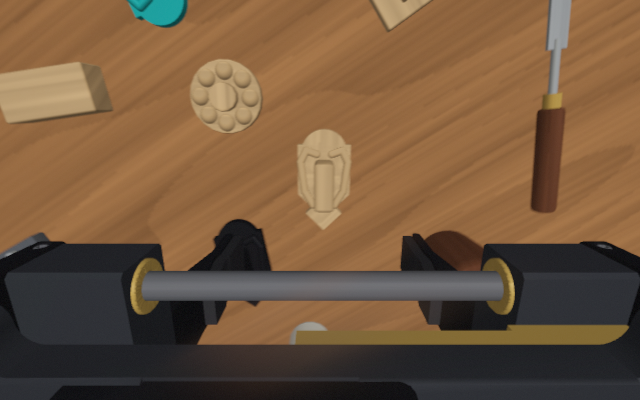

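The wrist view shows the pale ornament centred at pixel (323,175), its plain spine along the image's vertical and its point at (323,228). It is straddled by the open jaws, so I go down.

```bash
python3 -m creep '[{"linear":[0.03,0,0],"twist":[0.4,0,0],"fingers":-1},{"linear":[0.06,0,0],"twist":[0.4,0,0],"fingers":-1},{"linear":[0.09,0,0],"twist":[0.4,0,0],"fingers":-1},{"linear":[0.12,0,0],"twist":[0.4,0,0],"fingers":-1},{"linear":[0.145,0,0],"twist":[0.4,0,0],"fingers":-1},{"linear":[0.163,0,0],"twist":[0.4,0,0],"fingers":-1},{"linear":[0.174,0,0],"twist":[0.4,0,0],"fingers":-1},{"linear":[0.174,0,0],"twist":[0.4,0,0],"fingers":-1}]' 20
python3 -m creep '[{"linear":[0,0,0],"twist":[0,0,0],"fingers":1},{"linear":[0,0,0],"twist":[0,0,0],"fingers":1},{"linear":[0,0,0],"twist":[0,0,0],"fingers":1},{"linear":[0,0,0],"twist":[0,0,0],"fingers":1},{"linear":[0,0,0],"twist":[0,0,0],"fingers":1},{"linear":[0,0,0],"twist":[0,0,0],"fingers":1},{"linear":[0,0,0],"twist":[0,0,0],"fingers":1},{"linear":[0,0,0],"twist":[0,0,0],"fingers":1}]' 40
```

```text
time: 3.42
position: [0.6138, 0.1349, 0.023]
tool_rot: [-0.783, 1.43, 0.783]
ft_force: [-1.4, 0.1, 0.3]
grip_width: 1.001
time: 4.08
position: [0.6152, 0.1373, 0.0254]
tool_rot: [-0.785, 1.425, 0.784]
ft_force: [-0.2, 0.2, 0.1]
grip_width: 0.48
```

```bash
python3 -m creep '[{"linear":[0,0,0],"twist":[0,0,0],"fingers":1},{"linear":[0,0,0],"twist":[0,0,0],"fingers":1},{"linear":[0,0,0],"twist":[0,0,0],"fingers":1},{"linear":[0,0,0],"twist":[0,0,0],"fingers":1},{"linear":[0,0,0],"twist":[0,0,0],"fingers":1},{"linear":[0,0,0],"twist":[0,0,0],"fingers":1},{"linear":[0,0,0],"twist":[0,0,0],"fingers":1},{"linear":[0,0,0],"twist":[0,0,0],"fingers":1}]' 40
```

```text
time: 4.75
position: [0.6151, 0.1374, 0.0253]
tool_rot: [-0.784, 1.425, 0.785]
ft_force: [0.7, 0.4, -0.8]
grip_width: 0.225
```

```bash
python3 - <<'E'
from h import *
snap('side','s2.png')
E
python3 -m creep '[{"linear":[-0.005,0,0],"twist":[0,0,0],"fingers":1},{"linear":[-0.015,0,0],"twist":[0,0,0],"fingers":1},{"linear":[-0.03,0,0],"twist":[0,0,0],"fingers":1},{"linear":[-0.06,0,0],"twist":[0,0,0],"fingers":1},{"linear":[-0.09,0,0],"twist":[0,0,0],"fingers":1},{"linear":[-0.12,0,0],"twist":[0,0,0],"fingers":1},{"linear":[-0.14,0,0],"twist":[0,0,0],"fingers":1},{"linear":[-0.155,0,0],"twist":[0,0,0],"fingers":1}]'
python3 -m creep '[{"linear":[0,0,0],"twist":[0,0,0],"fingers":1},{"linear":[0,0,0],"twist":[0,0,0],"fingers":1}]'
python3 - <<'E'
from h import *
cp=viewer.camera_params('wrist');snap('wrist','w2.png');snap('side','s3.png')
print(readout.get_state())
for l in ['ornament_tip','ornament_grip']:
    for r in nets.place_of('side',l)[:3]: print(l,np.round(r['centre'],4),round(r['conf'],2),proj('side',r['centre']))
E
```

```text
time: 5.47
position: [0.6161, 0.138, 0.1849]
tool_rot: [-0.786, 1.42, 0.783]
ft_force: [0.6, -0.2, -1.1]
grip_width: 0.225
time: 5.63
position: [0.6156, 0.1375, 0.1819]
tool_rot: [-0.785, 1.422, 0.783]
ft_force: [0.4, -0.5, -1.6]
grip_width: 0.228
{'time': 5.7333, 'joint_positions': array([ 0.3805,  0.4273, -0.8304,  1.5525,  0.3227,  1.3065,  0.516 ]), 'qd': array([-0.0012,  0.0136,  0.0061,  0.013 , -0.0013,  0.0008,  0.0011]), 'joint_torque': array([ -0.1261, -45.8818, -10.1381, -30.76  ,  -0.0569,   0.0434,
         0.0008]), 'position': array([0.6145, 0.1369, 0.1794]), 'tool_rot': array([-0.7845,  1.4263,  0.7845]), 'ft_force': array([ 0.0874,  0.589 , -2.3329]), 'torque': array([ 0.047 , -0.0821, -0.009 ]), 'grip_width': 0.22693581838715302}
ornament_tip [0.3018 0.1151 0.0044] 0.94 [231. 239.]
ornament_tip [ 0.7067 -0.008   0.0001] 0.68 [381. 229.]
ornament_tip [0.3601 0.2235 0.0093] 0.61 [240. 204.]
ornament_grip [0.3537 0.1079 0.0279] 0.96 [249. 230.]
ornament_grip [0.3378 0.2762 0.0298] 0.71 [227. 189.]
ornament_grip [0.61   0.1367 0.1827] 0.51 [332. 159.]
```

View pics/w2.png

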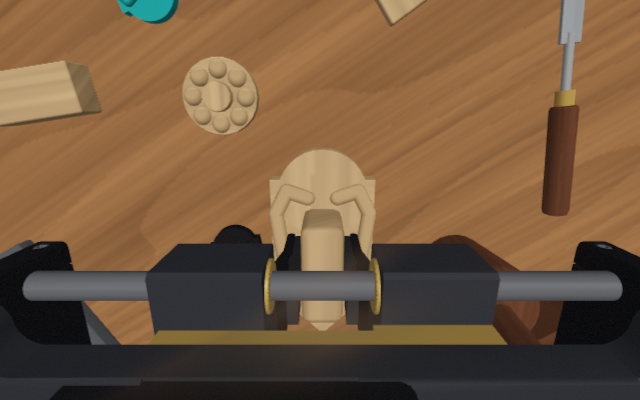

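View pics/s3.png

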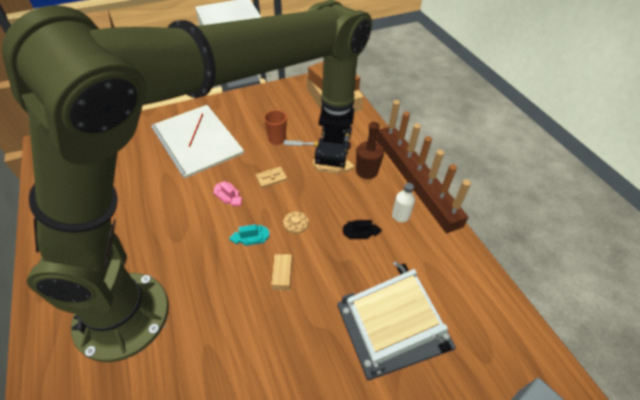

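The ornament is gripped. The wrist image shows the spine between the pads at (322,265), the rounded end at (322,152) and the point just visible at (323,328). Next I measure how it sits in the hand from the wrist depth.

```bash
python3 -m creep '[{"linear":[0,0,0],"twist":[0,0,0],"fingers":1},{"linear":[0,0,0],"twist":[0,0,0],"fingers":1}]'
python3 - <<'E'
from h import *
s=readout.get_state();p0=s['position'];R0=R.from_rotvec(s['tool_rot']).as_matrix();print(p0,R0)
cp=viewer.camera_params('wrist');im,d=snap('wrist','w3.png');P=pts('wrist',d,cp)
L=(P-p0)@R0*1000
v,u=np.mgrid[:400,:640]
m=(abs(L[...,0]-10)<30)&(abs(L[...,2])<32)&(abs(L[...,1])<70)&(v<240)
pl=m&(L[...,0]>8)&(L[...,0]<25)&(L[...,1]>20)
q=L[pl]
print(len(q)); h=np.histogram(q[:,0],bins=17,range=(8,25));print(h)
print('rounded end y',np.percentile(q[:,1],[99,99.8,100]),'z range',np.percentile(q[:,2],[.5,99.5]))
# flat border region: hist peak
pk=h[1][np.argmax(h[0])]+.5
f=q[abs(q[:,0]-pk)<2]
for i in range(4):
    A=np.c_[f[:,1:],np.ones(len(f))];c=np.linalg.lstsq(A,f[:,0],rcond=None)[0];r=f[:,0]-A@c;f=f[abs(r)<1.2]
print('plate x=a y+b z+c',c,len(f),r.std(),np.degrees(np.arctan(c[:2])))
sp=L[m&(L[...,0]<0)&(abs(L[...,2])<14)]
print('spine',len(sp),sp.mean(0),np.percentile(sp,[1,50,99],axis=0) if len(sp) else 0)
rim=q[q[:,1]>40]; print('rim z sym',np.percentile(rim[:,2],[1,99]))
E
```

```text
time: 6.0
position: [0.6147, 0.1372, 0.1793]
tool_rot: [-0.784, 1.426, 0.785]
ft_force: [0.3, 0.6, -1.5]
grip_width: 0.229
[0.6147 0.1372 0.1793] [[-0.0017 -0.8451  0.5347]
 [-0.0001  0.5347  0.8451]
 [-1.      0.0014 -0.001 ]]
5626
(array([  30,  127,  396,  531,  340,  192,  459, 1991, 1306,  131,   17,
         24,   14,   15,   24,   21,    8]), array([ 8.,  9., 10., 11., 12., 13., 14., 15., 16., 17., 18., 19., 20.,
       21., 22., 23., 24., 25.]))
rounded end y [54.2066 54.8097 54.9651] z range [-29.4931  25.9521]
plate x=a y+b z+c [ 0.0035  0.0001 15.6506] 3579 0.5392906876915267 [0.1986 0.0031]
spine 946 [-12.8996  22.4023  -1.7762] [[-18.9965  18.7674 -11.4107]
 [-15.3358  22.953   -1.9285]
 [ -0.5135  24.4079   7.9007]]
rim z sym [-21.4877  18.1734]
```

```bash
cat >> h.py <<'E'
N=np.array([-.282,.016,.959]);N/=np.linalg.norm(N);F=np.array([.5845,-.271,.0941])
def placeR(yaw=-3.3):
    a=np.radians(yaw+90);return frame(-N,[np.cos(a),np.sin(a),0])
def placeP(gap,hold=.0256,F=F,oy=0): return F+N*(hold+gap)
E
python3 - <<'E'
from h import *
s=readout.get_state()
delta(placeP(.07),placeR())
delta([.57,-.271,.2],spineR(-3.3,1))
delta(placeP(.07),placeR(),([.57,-.271,.2],spineR(-3.3,1)))
E
```

```text
t 6.05 pos [0.6148 0.1372 0.1795] q [ 0.3802  0.428  -0.8306  1.5517  0.3226  1.3064  0.516 ]
linear mm [  -6.194  -169.0472 -374.3279] twist deg [-28.8167  -4.1966 -16.1263]
t 6.05 pos [0.6148 0.1372 0.1795] q [ 0.3802  0.428  -0.8306  1.5517  0.3226  1.3064  0.516 ]
linear mm [ -20.4053 -180.3851 -368.9669] twist deg [-29.0179  -0.0267  -0.072 ]
t 6.05 pos [0.57, -0.271, 0.2] q [ 0.3802  0.428  -0.8306  1.5517  0.3226  1.3064  0.516 ]
linear mm [14.1949 12.5339  0.8099] twist deg [ -0.0021  -0.0148 -16.4112]
```

```bash
python3 -m creep '[{"linear":[-0.004,-0.008,-0.016],"twist":[-1,0,0],"fingers":1},{"linear":[-0.008,-0.022,-0.046],"twist":[-4,0,0],"fingers":1},{"linear":[-0.012,-0.037,-0.076],"twist":[-6,0,0],"fingers":1},{"linear":[-0.016,-0.052,-0.106],"twist":[-8,0,0],"fingers":1},{"linear":[-0.02,-0.067,-0.136],"twist":[-11,0,0],"fingers":1},{"linear":[-0.02,-0.081,-0.166],"twist":[-13,0,0],"fingers":1},{"linear":[-0.02,-0.096,-0.196],"twist":[-16,0,0],"fingers":1},{"linear":[-0.02,-0.11,-0.226],"twist":[-18,0,0],"fingers":1}]'
python3 - <<'E'
from h import *
delta([.57,-.271,.2],spineR(-3.3,1))
delta(placeP(.07),placeR())
E
```

```text
time: 6.72
position: [0.5868, -0.1142, 0.2003]
tool_rot: [-1.025, 1.316, 1.025]
ft_force: [1.1, -0.7, -2.4]
grip_width: 0.227
t 6.7167 pos [ 0.5868 -0.1142  0.2003] q [ 0.8294  0.3319 -0.831   1.6092  0.2519  1.312   1.2838]
linear mm [   0.3003  -22.1044 -156.1433] twist deg [-10.89    -0.0139   0.0071]
t 6.7167 pos [ 0.5868 -0.1142  0.2003] q [ 0.8294  0.3319 -0.831   1.6092  0.2519  1.312   1.2838]
linear mm [  14.4938   -9.6412 -157.7127] twist deg [-10.8155  -1.5881 -16.3532]
```

Next I translate and tilt together, still about 70 mm clear of the board.

```bash
python3 -m creep '[{"linear":[0,-0.002,-0.025],"twist":[-1.5,-0.2,-2],"fingers":1},{"linear":[0,-0.004,-0.05],"twist":[-3,-0.4,-4.5],"fingers":1},{"linear":[0,-0.006,-0.075],"twist":[-5,-0.7,-7],"fingers":1},{"linear":[0.003,-0.008,-0.1],"twist":[-7,-1,-10],"fingers":1},{"linear":[0.006,-0.009,-0.125],"twist":[-9,-1.3,-13],"fingers":1},{"linear":[0.01,-0.0096,-0.145],"twist":[-10,-1.5,-15],"fingers":1},{"linear":[0.0145,-0.0096,-0.1577],"twist":[-10.8,-1.6,-16.35],"fingers":1},{"linear":[0.0145,-0.0096,-0.1577],"twist":[-10.8,-1.6,-16.35],"fingers":1}]'
python3 -m creep '[{"linear":[0,0,0],"twist":[0,0,0],"fingers":1},{"linear":[0,0,0],"twist":[0,0,0],"fingers":1},{"linear":[0,0,0],"twist":[0,0,0],"fingers":1},{"linear":[0,0,0],"twist":[0,0,0],"fingers":1}]'
python3 - <<'E'
from h import *
delta(placeP(.02),placeR())
s=readout.get_state();p0=s['position'];R0=R.from_rotvec(s['tool_rot']).as_matrix();print(s['ft_force'],s['torque'])
cp=viewer.camera_params('wrist');im,d=snap('wrist','w4.png');P=pts('wrist',d,cp);np.save('pics/P4.npy',P)
snap('side','s4.png');snap('top','t4.png')
E
```

```text
time: 7.38
position: [0.5539, -0.2722, 0.1839]
tool_rot: [-1.288, 1.036, 0.948]
ft_force: [-0.1, -0.9, -2.0]
grip_width: 0.225
time: 7.72
position: [0.5587, -0.2658, 0.1863]
tool_rot: [-1.295, 1.027, 0.953]
ft_force: [-0.8, 0.6, -1.6]
grip_width: 0.225
t 7.7167 pos [ 0.5587 -0.2658  0.1863] q [ 1.2315  0.1731 -0.8313  1.8141  0.0308  0.9418  1.9237]
linear mm [50.1759  1.0526 -3.7293] twist deg [0.0065 0.0423 0.02  ]
[-0.7701  0.5544 -1.5743] [ 0.1988  0.2938 -0.0363]
```

View pics/w4.png

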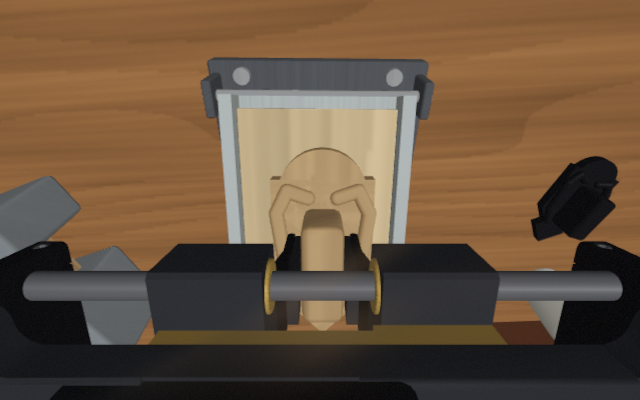

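View pics/s4.png

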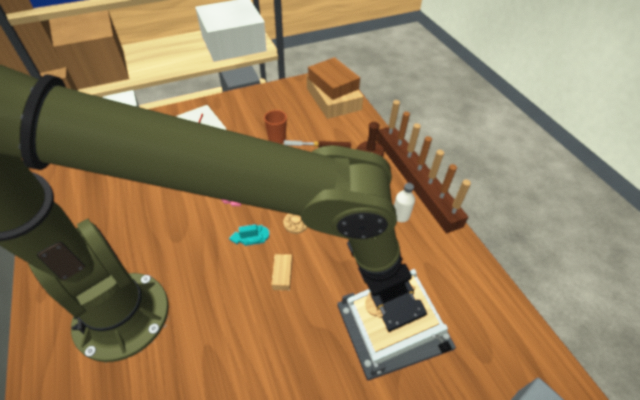

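```bash
python3 - <<'E'
from h import *
s=readout.get_state();p0=s['position'];R0=R.from_rotvec(s['tool_rot']).as_matrix();print(s['time'],p0,s['qd'])
P=np.load('pics/P4.npy');p0=np.array([.5587,-.2658,.1863]);L=(P-p0)@R0*1000
v,u=np.mgrid[:400,:640]
m=(v>112)&(v<238)&(u>240)&(u<400)&(L[...,0]>80)
q=L[m]
for i in range(5):
    A=np.c_[q[:,1:],np.ones(len(q))];c=np.linalg.lstsq(A,q[:,0],rcond=None)[0];r=q[:,0]-A@c;q=q[abs(r)<2]
print('board plane',c,len(q),r.std(),np.degrees(np.arctan(c[:2])))
on=abs(L[...,0]-(c[0]*L[...,1]+c[1]*L[...,2]+c[2]))<2.0
im=cv2.imread('pics/w4.png');hsv=cv2.cvtColor(im,cv2.COLOR_BGR2HSV)
b=on&(hsv[...,1]>70)&(hsv[...,2]>110)&(v<242)
zl=[];zr=[];yy=[]
for row in range(115,240,4):
    uu=np.where(b[row,200:440])[0]+200
    a,e=uu.min(),uu.max(); yy.append((L[row,a,1],L[row,e,1],L[row,a,2],L[row,e,2]))
yy=np.array(yy);print(yy[::5])
for k in (0,1):
    f=np.polyfit(yy[:,k],yy[:,k+2],1);print('edge slope deg',np.degrees(np.arctan(f[0])),f)
print('mid z',(yy[:,2]+yy[:,3]).mean()/2)
e=[]
for col in range(250,392,6):
    w=np.where(b[90:160,col])[0]; 
    if len(w): r0=w.min()+90;e.append((L[r0,col,2],L[r0,col,1]))
e=np.array(e);print('low edge y',np.median(e[:,1]),np.polyfit(e[:,0],e[:,1],1))
# ornament
o=(abs(L[...,0]-15.6)<2.5)&(L[...,1]>25)&(abs(L[...,2])<32)&(v<240)
print('orn rim y',np.percentile(L[o][:,1],[99.8]),'z',np.percentile(L[o][:,2],[.5,99.5]))
for row in (185,195,205):
    uu=np.where(o[row])[0];print(L[row,uu.min(),2],L[row,uu.max(),2],(L[row,uu.min(),2]+L[row,uu.max(),2])/2)
E
```

```text
7.8667 [ 0.5581 -0.2667  0.186 ] [ 0.0069  0.0012  0.0045  0.0029  0.0002 -0.0021  0.0031]
board plane [-0.0083  0.0064 97.2843] 8620 0.6183853530417971 [-0.4757  0.3659]
[[ 71.7797  71.89   -64.7581  53.2831]
 [ 57.0734  57.1985 -65.3081  53.3733]
 [ 42.0996  41.9355 -65.1936  52.1137]
 [ 26.277   26.4937 -65.7516  52.7244]
 [ 10.1442   9.796  -65.1613  52.5192]
 [ -6.5887  -6.8922 -65.4176  52.5504]
 [-23.9402 -24.4515 -65.7031  52.7784]]
edge slope deg 0.19640038453556938 [  0.0034 -65.4947]
edge slope deg 0.43615824360403244 [ 0.0076 52.4399]
mid z -6.3962881367713065
low edge y 76.09982750604598 [-0.0071 75.8494]
orn rim y [55.957] z [-29.5593  25.8208]
-29.931573680294694 26.115409892061294 -1.9080818941167
-29.490275403951028 26.005766923127865 -1.7422542404115813
-29.789495909340623 25.822349818862733 -1.9835730452389448
```

Measured in the one wrist picture, the board's middle is about 4.5 mm to −z and 2 mm to +y of the ornament, and about 0.5° off in angle. The picture shows the board's edges at columns 238–397 with its low edge at row 110, and the ornament centred at 322. I correct this while going down most of the gap.

```bash
python3 -m creep '[{"linear":[0.008,0.001,-0.002],"twist":[0.3,0.3,0.5],"fingers":1},{"linear":[0.016,0.0015,-0.004],"twist":[0.3,0.3,0.5],"fingers":1},{"linear":[0.024,0.0015,-0.004],"twist":[0.3,0.3,0.5],"fingers":1},{"linear":[0.032,0.0015,-0.004],"twist":[0.3,0.3,0.5],"fingers":1},{"linear":[0.038,0.0015,-0.004],"twist":[0.3,0.3,0.5],"fingers":1},{"linear":[0.042,0.0015,-0.004],"twist":[0.3,0.3,0.5],"fingers":1},{"linear":[0.042,0.0015,-0.004],"twist":[0.3,0.3,0.5],"fingers":1},{"linear":[0.042,0.0015,-0.004],"twist":[0.3,0.3,0.5],"fingers":1}]'
python3 -m creep '[{"linear":[0,0,0],"twist":[0,0,0],"fingers":1},{"linear":[0,0,0],"twist":[0,0,0],"fingers":1},{"linear":[0,0,0],"twist":[0,0,0],"fingers":1},{"linear":[0,0,0],"twist":[0,0,0],"fingers":1},{"linear":[0,0,0],"twist":[0,0,0],"fingers":1}]'
cat > meas.py <<'E'
from h import *
import sys
s=readout.get_state();p0=s['position'];R0=R.from_rotvec(s['tool_rot']).as_matrix();print(s['time'],p0,abs(s['qd']).max(),s['ft_force'],s['torque'],s['grip_width'])
cp=viewer.camera_params('wrist');im,d=snap('wrist',sys.argv[1]);P=pts('wrist',d,cp);L=(P-p0)@R0*1000
im=im[:,:,::-1];hsv=cv2.cvtColor(np.ascontiguousarray(im),cv2.COLOR_BGR2HSV)
v,u=np.mgrid[:400,:640]
def plane(q,t):
    for i in range(6):
        A=np.c_[q[:,1:],np.ones(len(q))];c=np.linalg.lstsq(A,q[:,0],rcond=None)[0];r=q[:,0]-A@c;q=q[abs(r)<t]
    return c,len(q),r.std()
orn=(abs(L[...,0]-15.6)<3)&(L[...,1]>25)&(abs(L[...,2])<33)&(v<240)
oc=plane(L[orn&(abs(L[...,0]-15.6)<1.5)],1.2);print('orn plane',oc,np.degrees(np.arctan(oc[0][:2])))
Q=L[orn];print('orn rim y',np.percentile(Q[:,1],99.8),'midz',np.percentile(Q[:,2],[.5,99.5]).mean())
m=(L[...,0]>19)&(abs(L[...,2]+2)<55)&(L[...,1]<74)&(v<240)&(hsv[...,1]>60)&(hsv[...,2]>100)&(L[...,0]<110)
c,n,sd=plane(L[m],2.5);c,n,sd=plane(L[m&(abs(L[...,0]-(c[0]*L[...,1]+c[1]*L[...,2]+c[2]))<1.5)],1.2)
print('board',c,n,sd,np.degrees(np.arctan(c[:2])))
res=L[...,0]-(c[0]*L[...,1]+c[1]*L[...,2]+c[2])
b=(abs(res)<1.8)&(hsv[...,1]>60)&(hsv[...,2]>100)&(v<242)&(abs(L[...,2])<75)&(L[...,1]<80)
B=L[b];
yy=[]
for y0 in range(10,74,4):
    w=B[abs(B[:,1]-y0)<2]
    if len(w)>20: yy.append((y0,w[:,2].min(),w[:,2].max()))
yy=np.array(yy)
if len(yy):
  print('edges z',np.median(yy[:,1:],0),'slopes',np.degrees([np.polyfit(yy[:,0],yy[:,k],1)[0] for k in (1,2)]),'mid',np.median(yy[:,1:],0).mean())
print('low edge y',np.percentile(B[:,1],99.7),'gap',c[2]-oc[0][2]-10)
# rails: grey
g=(hsv[...,1]<50)&(hsv[...,2]>90)&(v<242)&(abs(abs(L[...,2]+2)-71)<9)&(L[...,1]<70)&(L[...,1]>0)&(abs(res)<15)
for sgn in (-1,1):
    w=g&(np.sign(L[...,2]+2)==sgn); 
    if w.sum()>10: print('rail',sgn,w.sum(),'below face mm',np.percentile(res[w],[10,25,50,75]))
E
python3 meas.py w5.png
```

```text
time: 8.53
position: [0.5677, -0.2721, 0.1449]
tool_rot: [-1.288, 1.042, 0.952]
ft_force: [-0.6, 0.4, -1.3]
grip_width: 0.228
time: 8.95
position: [0.5677, -0.2724, 0.1453]
tool_rot: [-1.289, 1.042, 0.951]
ft_force: [-0.5, 0.5, -1.9]
grip_width: 0.222
8.95 [ 0.5677 -0.2724  0.1453] 0.003016628427194392 [-0.4552  0.4764 -1.8595] [0.1523 0.2912 0.006 ] 0.22234346897072785
orn plane (array([ 0.0015,  0.    , 15.5989]), 3300, np.float64(0.5456474981831893)) [0.0872 0.    ]
orn rim y 55.962545544858735 midz -1.8472579421760997
board [ 0.0072 -0.0034 54.8643] 11956 0.5474363822208123 [ 0.4107 -0.1963]
edges z [-59.7081  59.8727] slopes [ 0.2357 -0.2507] mid 0.08227938300309745
low edge y 73.11859230886985 gap 29.265400154406585
rail -1 1932 below face mm [5.2476 5.6941 6.2226 6.8972]
rail 1 1945 below face mm [5.2859 5.6995 6.2233 6.8994]
```

View pics/w5.png

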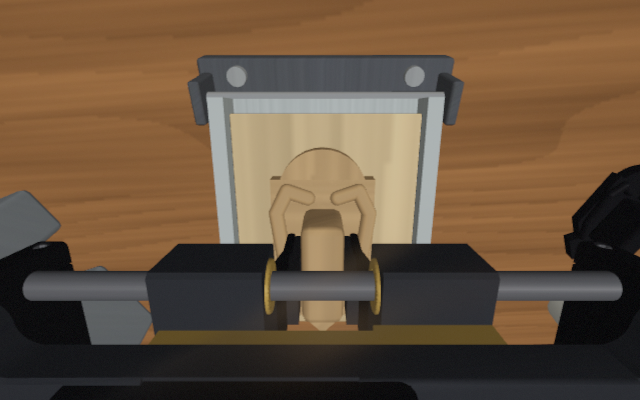

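```bash
python3 - <<'E'
from h import *
delta(placeP(.0293),placeR())
im=cv2.imread('pics/w5.png');
s=readout.get_state();p0=s['position'];R0=R.from_rotvec(s['tool_rot']).as_matrix()
P=pts('wrist',np.load('pics/w5.png.npy'));L=(P-p0)@R0*1000
for c in (255,320,400): print([ (r,L[r,c].round(1).tolist(),im[r,c].tolist()) for r in range(108,120,2)])
E
```

```text
t 9.0 pos [ 0.5677 -0.2724  0.1453] q [ 1.1845  0.2483 -0.8085  1.8303  0.1144  0.8763  1.858 ]
linear mm [-1.1147 -1.553   2.3287] twist deg [-0.457  -0.3349 -0.499 ]
[(108, [86.9, 76.8, -49.9], [175, 175, 168]), (110, [85.2, 75.5, -49.6], [175, 175, 168]), (112, [85.5, 74.1, -49.7], [170, 171, 165]), (114, [56.3, 73.1, -43.9], [127, 166, 186]), (116, [55.1, 71.9, -43.8], [128, 165, 184]), (118, [55.4, 70.7, -43.9], [129, 165, 184])]
[(108, [85.0, 76.8, -3.6], [176, 176, 169]), (110, [85.5, 75.5, -3.6], [177, 177, 170]), (112, [85.5, 74.1, -3.6], [172, 172, 166]), (114, [55.5, 73.1, -3.4], [135, 174, 194]), (116, [55.7, 71.9, -3.4], [135, 173, 192]), (118, [56.6, 70.7, -3.4], [136, 173, 192])]
[(108, [84.9, 76.8, 52.9], [174, 174, 168]), (110, [85.3, 75.5, 53.1], [175, 175, 168]), (112, [85.5, 74.1, 53.3], [170, 170, 164]), (114, [55.1, 73.1, 46.2], [149, 190, 205]), (116, [54.5, 72.0, 46.2], [148, 187, 205]), (118, [-150.7, 75.8, -2.1], [149, 188, 206])]
```

```bash
python3 -m creep '[{"linear":[0.005,-0.0006,0.001],"twist":[-0.1,-0.2,-0.3],"fingers":1},{"linear":[0.01,-0.0006,0.002],"twist":[-0.1,-0.2,-0.3],"fingers":1},{"linear":[0.015,-0.0006,0.002],"twist":[-0.1,-0.2,-0.3],"fingers":1},{"linear":[0.02,-0.0006,0.002],"twist":[-0.1,-0.2,-0.3],"fingers":1},{"linear":[0.022,-0.0006,0.002],"twist":[-0.1,-0.2,-0.3],"fingers":1},{"linear":[0.022,-0.0006,0.002],"twist":[-0.1,-0.2,-0.3],"fingers":1},{"linear":[0.022,-0.0006,0.002],"twist":[-0.1,-0.2,-0.3],"fingers":1},{"linear":[0.022,-0.0006,0.002],"twist":[-0.1,-0.2,-0.3],"fingers":1}]'
python3 -m creep '[{"linear":[0,0,0],"twist":[0,0,0],"fingers":1},{"linear":[0,0,0],"twist":[0,0,0],"fingers":1},{"linear":[0,0,0],"twist":[0,0,0],"fingers":1},{"linear":[0,0,0],"twist":[0,0,0],"fingers":1}]'
python3 meas.py w6.png
```

```text
time: 9.67
position: [0.5746, -0.2708, 0.1243]
tool_rot: [-1.29, 1.034, 0.95]
ft_force: [-0.2, -0.6, -1.2]
grip_width: 0.227
time: 10.0
position: [0.5744, -0.2709, 0.1243]
tool_rot: [-1.29, 1.035, 0.95]
ft_force: [0.4, 0.4, -1.3]
grip_width: 0.226
10.0 [ 0.5744 -0.2709  0.1243] 0.0014881740773377027 [ 0.3611  0.431  -1.3084] [0.0835 0.2944 0.0385] 0.22592512913671242
orn plane (array([ 0.0029,  0.0002, 15.5606]), 3288, np.float64(0.5505804931140983)) [0.1683 0.0134]
orn rim y 55.99778475906205 midz -1.809512538057426
board [ 0.0023  0.0002 32.7842] 14610 0.5468336811322088 [0.1305 0.0097]
edges z [-61.8624  57.7879] slopes [-0.1622  0.2359] mid -2.037263522566178
low edge y 73.9920105265456 gap 7.223591592055094
rail -1 2417 below face mm [5.2881 5.7141 6.2303 6.9739]
rail 1 2405 below face mm [5.3464 5.7428 6.249  7.0242]
```

View pics/w6.png

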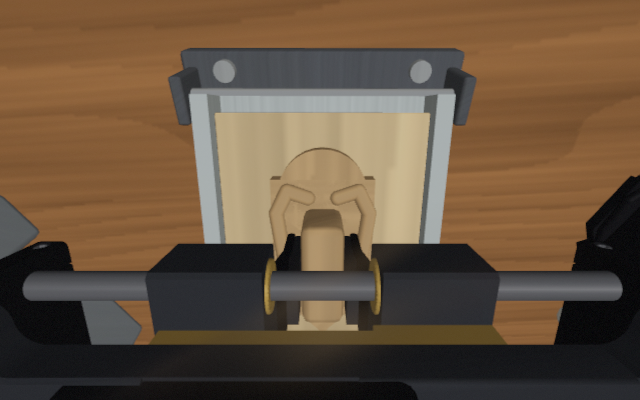

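Alignment is now within about 0.1° and 0.3 mm with a 7.2 mm gap. I now make contact and press gently, with more grip.

```bash
python3 -m creep '[{"linear":[0.002,0,0],"twist":[0,0,0],"fingers":1},{"linear":[0.004,0,0],"twist":[0,0,0],"fingers":1},{"linear":[0.006,0,0],"twist":[0,0,0],"fingers":1},{"linear":[0.007,0,0],"twist":[0,0,0],"fingers":1},{"linear":[0.008,0,0],"twist":[0,0,0],"fingers":1},{"linear":[0.008,0,0],"twist":[0,0,0],"fingers":1},{"linear":[0.008,0,0],"twist":[0,0,0],"fingers":1},{"linear":[0.008,0,0],"twist":[0,0,0],"fingers":1}]' 55
python3 meas.py w7.png
python3 -m creep '[{"linear":[0.001,0,0],"twist":[0,0,0],"fingers":1},{"linear":[0.002,0,0],"twist":[0,0,0],"fingers":1},{"linear":[0.003,0,0],"twist":[0,0,0],"fingers":1},{"linear":[0.003,0,0],"twist":[0,0,0],"fingers":1},{"linear":[0.003,0,0],"twist":[0,0,0],"fingers":1},{"linear":[0.003,0,0],"twist":[0,0,0],"fingers":1},{"linear":[0.003,0,0],"twist":[0,0,0],"fingers":1},{"linear":[0.003,0,0],"twist":[0,0,0],"fingers":1}]' 55
python3 meas.py w8.png
```

```text
time: 10.72
position: [0.5764, -0.2708, 0.1165]
tool_rot: [-1.29, 1.035, 0.951]
ft_force: [-4.3, 1.1, 3.2]
grip_width: 0.227
10.7167 [ 0.5764 -0.2708  0.1165] 0.0037448325489115837 [-4.3374  1.1361  3.2301] [0.345  0.7733 0.0531] 0.22745600192441703
orn plane (array([ 0.0046, -0.0006, 15.5369]), 3289, np.float64(0.541807262870433)) [ 0.2621 -0.0342]
orn rim y 56.00870701202764 midz -1.9000098012108744
board [ 0.0022  0.0006 25.6583] 15334 0.5453435136724737 [0.1242 0.0322]
edges z [-62.1611  57.5876] slopes [0.125  0.3048] mid -2.286752666919959
low edge y 73.56704185954865 gap 0.12146540272087591
rail -1 2680 below face mm [4.5076 4.8995 5.4313 6.2469]
rail 1 2673 below face mm [4.4849 4.9101 5.4213 6.2393]
time: 11.43
position: [0.5771, -0.271, 0.114]
tool_rot: [-1.29, 1.035, 0.95]
ft_force: [-7.0, 1.5, 6.6]
grip_width: 0.23
11.4333 [ 0.5771 -0.271   0.114 ] 0.0009789465988302715 [-6.9816  1.5126  6.5997] [0.546  1.1017 0.0403] 0.2299723983693638
orn plane (array([-0.0009, -0.001 , 15.7831]), 3294, np.float64(0.5425859773550454)) [-0.0512 -0.0559]
orn rim y 55.97109444617746 midz -1.7560345120521283
board [ 0.0032  0.0003 25.6376] 15374 0.540799731921049 [0.1819 0.019 ]
edges z [-62.0588  57.7095] slopes [0.0254 3.4742] mid -2.1746589240673835
low edge y 73.57507297002653 gap -0.14554283524894984
rail -1 2943 below face mm [1.8675 2.2874 2.8497 4.2327]
rail 1 2918 below face mm [1.7749 2.2316 2.8095 4.1785]
```

The board is down about 3.4 mm at about 10 N, flush, with a few N of tangential load. I press the remaining ~2.6 mm and shift slightly downhill to relieve the sideways push.

```bash
python3 -m creep '[{"linear":[0.001,0.0001,0],"twist":[0,0,0],"fingers":1},{"linear":[0.0018,0.0002,0],"twist":[0,0,0],"fingers":1},{"linear":[0.0025,0.0003,0],"twist":[0,0,0],"fingers":1},{"linear":[0.0025,0.0003,0],"twist":[0,0,0],"fingers":1},{"linear":[0.0025,0.0003,0],"twist":[0,0,0],"fingers":1},{"linear":[0.0025,0.0003,0],"twist":[0,0,0],"fingers":1},{"linear":[0.0025,0.0003,0],"twist":[0,0,0],"fingers":1},{"linear":[0.0025,0.0003,0],"twist":[0,0,0],"fingers":1}]' 55
python3 meas.py w9.png; python3 meas.py w10.png|tail -2
```

```text
time: 12.15
position: [0.5777, -0.271, 0.1119]
tool_rot: [-1.29, 1.035, 0.95]
ft_force: [-7.2, 2.4, 9.3]
grip_width: 0.225
12.15 [ 0.5777 -0.271   0.1119] 0.0016816801706958614 [-7.1784  2.4344  9.2727] [0.6231 1.2266 0.0735] 0.22480446155423559
orn plane (array([ 0.0059,  0.0002, 15.4559]), 3330, np.float64(0.548137191846166)) [0.3398 0.0121]
orn rim y 55.99759062971105 midz -1.8109114444804604
board [ 0.0028  0.0002 25.5904] 15344 0.5417855652063429 [0.163  0.0121]
edges z [-61.9802  65.059 ] slopes [ 0.1649 -3.6439] mid 1.5393930194931968
low edge y 74.0462920994647 gap 0.13447292642516473
rail -1 3135 below face mm [-0.2     0.2472  0.8315  3.2061]
rail 1 3121 below face mm [-0.2149  0.2248  0.7958  3.2974]
rail -1 3147 below face mm [-0.2515  0.2169  0.806   3.3118]
rail 1 3116 below face mm [-0.2156  0.2528  0.855   3.2581]
```

View pics/w10.png

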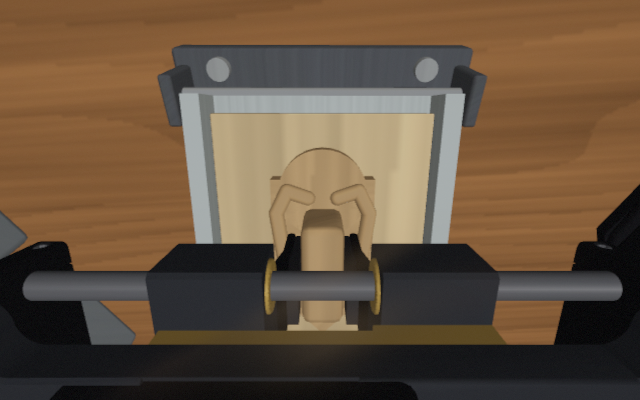

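```bash
cat > rail.py <<'E'
from h import *
import sys
s=readout.get_state();p0=s['position'];R0=R.from_rotvec(s['tool_rot']).as_matrix()
for f in sys.argv[1:]:
    # plane geometry is pose-free: use current camera pose; residual only relative
    P=pts('wrist',np.load(f'pics/{f}.npy'));L=(P-p0)@R0*1000
    v,u=np.mgrid[:400,:640]
    im=cv2.imread('pics/'+f);hsv=cv2.cvtColor(im,cv2.COLOR_BGR2HSV)
    wood=(hsv[...,1]>60)&(hsv[...,2]>100)&(abs(abs(L[...,2]+2)-47)<8)&(L[...,1]>15)&(L[...,1]<70)&(v<240)
    q=L[wood];q=q[abs(q[:,0]-np.median(q[:,0]))<3]
    for i in range(5):
        A=np.c_[q[:,1:],np.ones(len(q))];c=np.linalg.lstsq(A,q[:,0],rcond=None)[0];r=q[:,0]-A@c;q=q[abs(r)<1.6]
    res=L[...,0]-(c[0]*L[...,1]+c[1]*L[...,2]+c[2])
    out=[]
    for sg in (-1,1):
        w=res[(abs(sg*(L[...,2]+2)-70)<3)&(L[...,1]>10)&(L[...,1]<70)&(v<240)&(abs(res)<9)]
        m=np.median(w)
        for i in range(5): m=np.median(w[abs(w-m)<1.5])
        out+=[len(w),m.round(2)]
    print(f,len(q),c,out)
E
python3 rail.py w6.png w7.png w8.png w9.png w10.png
```

```text
w6.png 5108 [ 0.0025  0.0004 32.7861] [972, np.float64(6.01), 992, np.float64(6.01)]
w7.png 5519 [ 0.0024  0.0006 25.6619] [1074, np.float64(5.19), 1071, np.float64(5.17)]
w8.png 5535 [ 0.0034  0.0005 25.6088] [1102, np.float64(2.56), 1101, np.float64(2.51)]
w9.png 5505 [ 0.0024 -0.0001 25.6125] [1122, np.float64(0.44), 1127, np.float64(0.47)]
w10.png 5517 [ 0.0023  0.     25.6028] [1147, np.float64(0.44), 1119, np.float64(0.5)]
```

```bash
python3 -m creep '[{"linear":[0.0003,0.0001,0.0001],"twist":[0,0,0],"fingers":1},{"linear":[0.0005,0.0003,0.0001],"twist":[0,0,0],"fingers":1},{"linear":[0.0005,0.0003,0.0001],"twist":[0,0,0],"fingers":1},{"linear":[0.0005,0.0003,0.0001],"twist":[0,0,0],"fingers":1},{"linear":[0.0005,0.0003,0.0001],"twist":[0,0,0],"fingers":1},{"linear":[0.0005,0.0003,0.0001],"twist":[0,0,0],"fingers":1},{"linear":[0.0005,0.0003,0.0001],"twist":[0,0,0],"fingers":1},{"linear":[0.0005,0.0003,0.0001],"twist":[0,0,0],"fingers":1}]' 55
python3 meas.py w11.png; python3 meas.py w12.png|head -1; python3 rail.py w11.png w12.png
```

```text
time: 12.92
position: [0.5778, -0.271, 0.1116]
tool_rot: [-1.291, 1.035, 0.95]
ft_force: [-7.9, 3.0, 10.2]
grip_width: 0.223
12.9167 [ 0.5778 -0.271   0.1116] 0.00152547809474084 [-7.9296  2.9694 10.1915] [0.6009 1.1681 0.1154] 0.22296126445239764
orn plane (array([ 0.0042,  0.0004, 15.4992]), 3297, np.float64(0.5427085918399105)) [0.241 0.024]
orn rim y 55.97006193372155 midz -1.8478585476137734
board [ 0.0017 -0.0003 25.5999] 15347 0.5417162462771605 [ 0.0987 -0.0183]
edges z [-61.9385  65.1741] slopes [ 0.0062 -6.2862] mid 1.6178210389264436
low edge y 74.02285308220229 gap 0.10076689101724412
rail -1 3171 below face mm [-0.5477 -0.1133  0.4835  3.1702]
rail 1 3133 below face mm [-0.5477 -0.1216  0.4956  3.0954]
12.9667 [ 0.5778 -0.271   0.1116] 0.0024754705445305387 [-7.518   1.4424 10.3755] [0.5955 1.2036 0.1299] 0.22373481284984936
w11.png 5538 [ 0.0014 -0.0002 25.6295] [1131, np.float64(0.14), 1124, np.float64(0.11)]
w12.png 5515 [ 0.0023 -0.0003 25.5923] [1115, np.float64(0.11), 1150, np.float64(0.12)]
```

```bash
python3 -m creep '[{"linear":[0.00015,0,0],"twist":[0,0,0],"fingers":1},{"linear":[0.00015,0,0],"twist":[0,0,0],"fingers":1},{"linear":[0.00015,0,0],"twist":[0,0,0],"fingers":1},{"linear":[0.00015,0,0],"twist":[0,0,0],"fingers":1},{"linear":[0.00015,0,0],"twist":[0,0,0],"fingers":1},{"linear":[0.00015,0,0],"twist":[0,0,0],"fingers":1},{"linear":[0.00015,0,0],"twist":[0,0,0],"fingers":1},{"linear":[0.00015,0,0],"twist":[0,0,0],"fingers":1}]' 55
python3 meas.py w13.png|head -4; python3 meas.py w14.png|head -1; python3 rail.py w13.png w14.png
python3 - <<'E'
from h import *
import cv2
im,d=snap('side','s5.png');im2,d2=snap('top','t5.png')
a=cv2.resize(im[200:390,310:480][:,:,::-1],(400,447));b=cv2.resize(im2[120:250,430:560][:,:,::-1],(400,447));cv2.imwrite('pics/f5.png',np.hstack([a,b]))
E
```

```text
time: 13.68
position: [0.5778, -0.271, 0.1115]
tool_rot: [-1.291, 1.035, 0.95]
ft_force: [-8.1, 2.5, 10.1]
grip_width: 0.225
13.6833 [ 0.5778 -0.271   0.1115] 0.0019688230911787856 [-8.1227  2.5434 10.0662] [0.6213 1.1819 0.1241] 0.22515063710490288
orn plane (array([ 0.0027, -0.0009, 15.5641]), 3290, np.float64(0.5401952355317997)) [ 0.155  -0.0523]
orn rim y 55.92121993190156 midz -1.7770226500668098
board [ 0.0018 -0.0004 25.6052] 15355 0.5392499209083436 [ 0.1022 -0.0231]
13.7333 [ 0.5778 -0.271   0.1115] 0.0017591324808723234 [-8.065   3.1821 10.2706] [0.5866 1.1503 0.1525] 0.22434456012244275
w13.png 5520 [ 0.0006 -0.0001 25.658 ] [1141, np.float64(-0.03), 1124, np.float64(-0.06)]
w14.png 5541 [ 0.0013 -0.0002 25.6261] [1135, np.float64(-0.0), 1140, np.float64(-0.08)]
```

View pics/f5.png

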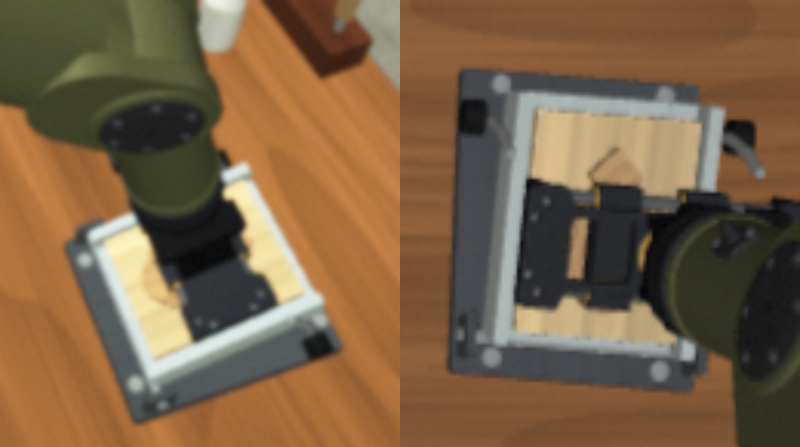

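View pics/t5.png

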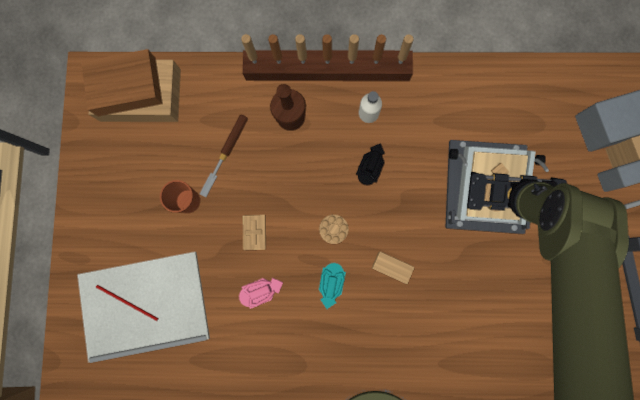

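The board is level with the rails to within 0.1 mm. The top view shows the ornament's point uphill at enlarged pixel (613,165), in the middle of the board, and the bystanders are where they were. I hand it in.

```bash
python3 -c "
from bench import job,readout
print(job.close_job());print(readout.get_state()['time'])"
```

```text
the job is handed in; nothing more can be done
None
the job is handed in; nothing more can be done
```

The job is handed in, at about 13.8 s on the clock: the pale ornament is held on the board, pressed down level with the rail tops. I picked it up by its spine, lifted it about 15 cm, tilted it to the board's roughly 16° slope and set it down with its point uphill.

Last checks before hand-in:
- **Board level:** the rail tops read within 0.1 mm of the board's face on both sides. The same measurement read 6.01 mm with the board at rest.
- **Flush and centred:** the ornament and board planes agreed to about 0.1°. Just before contact the ornament was within about 0.3 mm of the board's middle, and it showed no measurable shift while pressing.
- **Force:** the push square to the board was about 13 N, as expected at the rails' level. About 5 N of tangential push remained, mostly uphill; my small shifts to relieve it did not remove it.
- **Grip and surroundings:** it was still gripped, set to 55 N. The final top view shows the bystanders and coloured look-alikes where they were.

One automatic reading of the board's edges went wrong once the board reached the rails, because it took in a rail, so I ignored it for centring.

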